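# Lock the magnetic base and hold a spread snap ring at the post's groove

### The job

On the optical table, first lock the magnetic base: turn the knob on top of it clockwise until it clicks over to its far stop. Then pick up the snap-ring pliers, which have a ring on their tips, squeeze the handles to spread the ring wide, bring it over the tip of the grooved post and lower it, level and still spread, around the post to the groove. Finish there while holding: pliers gripped, handles squeezed, the ring spread, centred on the post at the height of the groove and not pressing against the post; leave the other things on the table alone.

Things in the scene. Friction and masses are not known exactly. Their poses are not given: they have to be found in the camera images.
- mount: black switchable magnetic base, a block 60 (x) x 150 (y) x 45 mm (z), fixed to the table; origin at the centre of its underside. On its top, at (0, +40 mm), stands the steel post; at (0, -40 mm) is the knob.
- groove (a point): point on the axis of the post at mid-height of its groove, 75 mm above the table. Post: vertical, fixed, 25 mm diameter; groove 12 mm wide (69 to 81 mm above the table), 20 mm diameter; above it 15 mm of full diameter (81 to 96 mm), then a cone narrowing to 14 mm diameter at the tip.
- post_top (a point): the tip of the post, on its axis, 104 mm above the table
- knob_grip (a point): on the knob's vertical axis, at mid-height of its bar, 60 mm above the table (15 mm above the base's top). The aluminium bar is 38 mm long along this point's x axis, 11 mm thick along its y axis and 19 mm high (top at 70 mm above the table); below it is a black disc of 38 mm diameter, 5 mm thick. The point turns with the knob.
- knob (a joint): turn of the knob in rad, 0 to 1.3 (stops at both ends), growing clockwise as seen from above. A spring detent holds it at either end; the hump lies half way at 0.65 and takes about 0.13 N m; past it the knob snaps on to 1.3. Starts at 0 (unlocked); 1.3 is locked.
- rest: fixed low plywood rest on which the pliers lie flat: base plate 8 mm thick, from x -122 to +18 mm and 70 mm wide, a block 24 x 28 mm under the pliers' pivot and a bar 16 mm (x -114 to -98 mm) x 70 mm under the handle ends, both 45 mm high. Origin on the table under the pliers' pivot; x along the pliers towards the ring.
- pliers: loose steel snap-ring pliers with dark rubber handles, 0.18 kg, lying level on the rest. Origin on the pivot axis at the underside of the handles (45 mm above the table at the start); x points from the pivot to the ring, z up. The handles reach back to x = -115 mm. Two tip pins go down through the ring's eyes near x = +45 mm; the ring lies below and ahead of them and stays hooked on the tips.
- handle_grip (a point): point midway between the two handles, 65 mm behind the pivot, at mid-height of the handles (each 14 mm high, 8 mm thick, straight for 75 mm, from 40 to 115 mm behind the pivot). Axes as of the pliers; the handles are squeezed together along y. Here they measure 55 mm over their outsides when released and 35 mm when fully squeezed, when they are parallel; about 10 N squeezes them fully against their stop.
- ring_center (a point): centre of the snap ring, 65 mm ahead of the pivot and 13 mm below the underside of the handles (130 mm ahead of handle_grip and 20 mm below it), fixed to the pliers; z is the ring's axis. Dark steel ring, 41 mm outside diameter, 4 mm thick, open on the side towards the pliers. Released, two inner noses leave only 22 mm, less than the post; fully spread it leaves about 30 mm, that is 2.5 mm all round the post.
- jaw_left (a joint): opening of the pliers' left jaw in rad: 0 released (spring), 0.16 fully squeezed, ring fully spread; the right jaw follows equally
- fork_clamp: bystander: black slotted clamp, 70 x 32 x 18 mm, loose; origin at its underside
- acrylic_block: bystander: yellow acrylic block 24 x 24 x 12 mm, loose; origin at its underside
- clear_block: bystander: clear acrylic block 26 x 22 x 12 mm, loose; origin at its underside
- lens_ring: bystander: black lens ring, 31 mm diameter, 10 mm high, loose; origin at its underside
- driver: bystander: screwdriver 160 mm long with orange handle, loose
- pedestal: bystander: plain short steel pedestal without groove, 31 mm foot, 40 mm high, loose; origin at its underside
Not all that is in view belongs to the job. What is shaped like the pliers but red is not meant.

How it is judged:
On the way, in this order (a step that is already met when the one before it is completed fails the run):
1. the knob is turned past its detent to its far stop while the pliers still lie on the rest (value of joint knob above 1.15 rad and distance of pliers from where it was at the start of the episode below 0.03 m), for 0.2 s.
2. the ring, spread by the squeezed pliers, is above the post's tip, over its axis (value of joint jaw_left above 0.12 rad and horizontal distance between ring_center and post_top below 0.008 m and z of ring_center in the frame of post_top above -0.002 m and contact force between the fingers and pliers above 3 N), for 0.05 s.
At the end, for the whole second after the job is handed in: Knob over 1.15 rad; fingers grip the pliers (over 3 N), jaw over 0.12 rad; ring centre within 4 mm of the post axis and 4 mm of the groove mid-height, level within 0.15 rad, still, under 4 N on the post, nothing else carrying it (value of joint knob above 1.15 rad and value of joint jaw_left above 0.12 rad and horizontal distance between ring_center and groove below 0.004 m and z of ring_center in the frame of groove between -0.004 and 0.004 m and angle between ring_center's own z axis and vertical below 0.15 rad and linear speed of pliers below 0.02 m/s and contact force between the fingers and pliers above 3 N and contact force between pliers and mount below 4 N and contact force between pliers and rest below 0.2 N); the arm keeps its last pose, push and grip.
It fails at once if the ring closes on the post (horizontal distance between ring_center and groove below 0.01 m and z of ring_center in the frame of post_top below -0.012 m and value of joint jaw_left below 0.07 rad).
It fails at once if a bystander is moved by more than 20 mm (distance of any of fork_clamp, acrylic_block, clear_block, lens_ring, driver, pedestal from where it was at the start of the episode above 0.02 m).
It also fails if it takes over 58 s, if anything falls off the work surface, if the arm or the gripper's body presses on something with over 40 N, if the wrist force passes 120 N, or if a joint passes its speed limit or range.

### The arm

A 6-joint arm with a two-finger parallel gripper is mounted at the origin on the work surface. World frame = base frame: x ahead of the robot, y to its left, z up, the work surface at z = 0. Lengths are in m, angles in rad, forces in N, time in s.
With the tool pointing down it reaches from about 0.225 to 0.875 m from the base axis. Payload 3.4 kg.
Tool frame: the origin (TCP) lies on the centre line of the jaws, within the pads' length; the fingertips stand 17 mm ahead of it and the grasp point (between the pads) lies 2 mm behind it (nose_length is the distance from the TCP to the fingertips, in m); z points along the fingers, y is the line along which they close (so a half turn about z gives the same grasp; the last joint's range is limited). The gripper opens to 85 mm and grips with 20 to 120 N. Pads are 22 mm wide; open, the fingers measure 114 mm over their backs; the gripper's body (76 mm by 85 mm) begins 54 mm behind the grasp point. The pads swing forward as they close: fully open they stand 13 mm farther back than shut.
Start: joints at [1.091, 0.276, 1.505, -0, 1.361, -0.121], TCP at [0.202, 0.538, 0.248] pointing down, gripper open.
Joint ranges: [-2.89, 2.89], [-0.75, 2.08], [0.22, 2.7], [-1.18, 4.32], [0.11, 2.71], [-2.7, 2.7]. Speed limits (rad/s): [2.57, 2.57, 3.14, 3.14, 3.14, 3.14].

### API

Orientations are given as a unit quaternion [w, x, y, z].
In Python, from rig import get_state, get_image, sign_off, find_in, place_of, nose_length gives the robot as it stands.
- The arm moves only by the tool apply_moves, never from a script. Its argument "deltas" is one flat list of numbers, 5 for each row, row after row: the finger opening in mm, from 0 to 85.4, then the shift along the tool's x, y, z in mm, then the turn about the tool's z in degrees. A call has 1 to 12 rows; each row is the pose to reach, as a shift and turn from the pose commanded when the call began, along the tool's axes at that moment; what a row does not reach only later rows make up. A row lasts 1/12 s, in which the tool goes at most 41.7 mm and 7.16 degrees, less where a joint would pass 70% of its speed; a pose out of reach is approached as far as the arm can. A call with a gripper value outside its range is refused whole. The fingers move at their own pace and stop on an object; "squeeze" is the grip in N (left out, the last holds). Time passes only in rows, so rows that repeat a pose let the fingers close. It gives the time, the measured TCP pose, the force, the opening and the grip force at its end, in the units of the state.
- get_state(): the state, without advancing time (a new reading comes with each control period).
- get_image(name): name is "side" or "top" or "wrist"; returns a dict with "frame" (384x512x3 uint8, red, green, blue), "K" (3x3 intrinsics, pixels), "position" and "orientation" of the camera in the world. Camera axes: x right, y down, z forward; pixel columns grow to the right and rows downward; lengths in m; the calibration is good to about 2 mm. A picture is of the moment at which its call begins. There is no depth.
- sign_off(): hands the job in; it is judged then, once.
Trained networks look in a picture, given as the dict that the camera call returned (one of the last four; its "shot" number tells which), for a name from the list of things; names that differ only in an ending like _2 or _b are one class to them, and where a whole thing is asked for, a point or a joint stands for the part that bears it (a point fixed in the world has none). Each returns a list of dicts, best first, with "score" (0 to 1); they miss things now and then, are a little off and sometimes report something else, mostly with a low value. They report only what shows in the picture. A call takes as long as a camera call. They do not tell look-alikes from the thing itself.
- find_in(query, picture): "point" ([column, row] in pixels, amid what is visible of it).
- place_of(query, picture): "point" ([column, row] in pixels: a listed point, or the origin of a listed thing).
The state is a dict: "clock": time; "qpos": joint angles; "qd": joint speeds; "effort": joint torques, N m; "position": TCP position; "ee_rot": TCP orientation; "contact_force": force on the tool from outside, world axes, zero at the start; "moment": the same for the moment, N m; "width": finger opening in m; "gripper_force": force on a finger pad.
Only numpy, scipy, OpenCV 4.12 (cv2) and the standard library are available. Lean on these libraries where they do the work, as an engineer would, in place of code of your own. Each camera call takes 0.05 s, during which the arm holds its last target. There are 200 camera calls.

## Working session

There is one attempt and no reset: what is moved stays moved. The work goes in short steps, Python scripts to look and compute and a tool call to move; the robot and the scene stay as the last step left them, time stands still between calls to the robot, and variables do not carry over. Pictures are saved under pics/ and viewed, at most 10 in all, crops included, and the job is handed in when it is done.

Besides the shell and the picture viewer there is one more tool, called after "Call:" in YAML: its name, and indented under it one key for each argument. apply_moves: Moves the arm, as the interface text tells. Its arguments: {"type":"object","properties":{"deltas":{"type":"array"},"squeeze":{"type":"number"}},"required":["deltas"]}

```bash
mkdir -p pics; cat > h.py <<'E'
import numpy as np, cv2
from scipy.spatial.transform import Rotation as R
from rig import *
def rot(q): return R.from_quat([q[1],q[2],q[3],q[0]]).as_matrix()
def ray(p,px):
    d=np.linalg.solve(np.array(p["K"]),[px[0],px[1],1.]); return np.array(p["position"]),rot(p["orientation"])@d
def onz(p,px,z):
    o,d=ray(p,px); return o+d*(z-o[2])/d[2]
def tri(obs):
    A=0;b=0
    for p,px in obs:
        o,d=ray(p,px); d=d/np.linalg.norm(d); M=np.eye(3)-np.outer(d,d); A=A+M; b=b+M@o
    return np.linalg.solve(A,b)
def proj(p,X):
    c=rot(p["orientation"]).T@(np.array(X)-p["position"]); u=np.array(p["K"])@c; return u[:2]/u[2]
def save(p,n): cv2.imwrite("pics/"+n,p["frame"][:,:,::-1])
E
python3 - <<'E'
from h import *
np.set_printoptions(precision=4,suppress=True)
Z=dict(mount=0,post_top=.104,groove=.075,knob_grip=.06,pliers=.045,handle_grip=.052,ring_center=.032,rest=0)
P={n:get_image(n) for n in("top","side")}
P_=[]
for n,p in P.items():
    P_.append(p["frame"][:,:,::-1]); print(n,np.array(p["position"]),p["K"][0])
    for k,z in Z.items():
        for d in place_of(k,p)[:3]: print(n,k,round(d["score"],2),np.round(d["point"],1),onz(p,d["point"],z))
cv2.imwrite("pics/a.png",cv2.resize(np.vstack(P_),None,fx=.78,fy=.78) )
print(get_state()["ee_rot"],nose_length,get_state()["position"],get_state()["contact_force"])
E
```

```text
top [ 0.5326 -0.0793  1.1517] [463.1746   0.     248.4184]
top mount 0.87 [142.2 204.3] [0.6017 0.1919 0.    ]
top post_top 0.58 [115.8 194.8] [0.6167 0.228  0.104 ]
top post_top 0.38 [328.7 190.9] [ 0.6282 -0.2556  0.104 ]
top groove 0.96 [116.5 197.6] [0.6125 0.2346 0.075 ]
top knob_grip 0.67 [154.4 202.9] [0.6016 0.149  0.06  ]
top knob_grip 0.36 [302.  195.5] [ 0.621  -0.1998  0.06  ]
top pliers 0.65 [226.  114.9] [ 0.8175 -0.0176  0.045 ]
top pliers 0.64 [301. 197.] [ 0.6186 -0.1991  0.045 ]
top pliers 0.58 [408.6 186.2] [ 0.646  -0.4568  0.045 ]
top handle_grip 0.83 [224.5  90.9] [ 0.8747 -0.0138  0.052 ]
top handle_grip 0.74 [294.8 221.5] [ 0.5597 -0.1835  0.052 ]
top handle_grip 0.62 [379.8 195.6] [ 0.6224 -0.3857  0.052 ]
top ring_center 0.79 [310.7 170.2] [ 0.6851 -0.2242  0.032 ]
top ring_center 0.7 [225.  145.3] [ 0.7454 -0.0151  0.032 ]
top rest 0.84 [303.  197.2] [ 0.6216 -0.209   0.    ]
side [ 0.316  -0.9065  0.7483] [488.211    0.     258.3658]
side mount 0.72 [214.6 154.6] [0.6105 0.197  0.    ]
side post_top 0.77 [206.2 115.1] [0.6064 0.2383 0.104 ]
side groove 0.65 [208.  121.9] [0.613  0.2507 0.075 ]
side groove 0.55 [245.8 164.8] [0.6378 0.0148 0.075 ]
side knob_grip 0.62 [218.3 141.5] [0.6149 0.1653 0.06  ]
side pliers 0.82 [339.  333.8] [ 0.6241 -0.4782  0.045 ]
side pliers 0.78 [318.5 176.3] [ 0.7998 -0.0578  0.045 ]
side pliers 0.76 [274.8 229.6] [ 0.6253 -0.1957  0.045 ]
side handle_grip 0.95 [312.4 307.5] [ 0.6042 -0.4163  0.052 ]
side handle_grip 0.85 [340.9 164.5] [ 0.8697 -0.0425  0.052 ]
side handle_grip 0.77 [244.9 229.7] [ 0.5636 -0.1794  0.052 ]
side ring_center 0.98 [296.4 180.1] [ 0.751  -0.0359  0.032 ]
side ring_center 0.94 [301.2 235.1] [ 0.6767 -0.2198  0.032 ]
side ring_center 0.67 [367.  363.2] [ 0.6446 -0.5375  0.032 ]
[0.     0.1784 0.984  0.0001] 0.017 [0.2019 0.5384 0.2483] [ 0.0125 -0.2103  0.3752]
```

View pics/a.png

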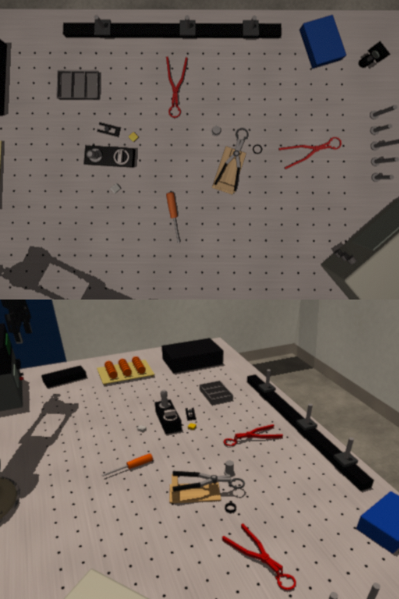

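Candidates for the pliers in the top picture are: red at (226,115), red at (409,186), and dark-handled on the plywood rest at (301,197). I choose the last and check it in a close crop.

```bash
python3 - <<'E'
from h import *
p=get_image("top"); f=p["frame"][:,:,::-1]
a=cv2.resize(f[140:270,270:350],None,fx=4.5,fy=4.5,interpolation=2); b=cv2.resize(f[140:270,90:185],None,fx=4.5,fy=4.5,interpolation=2)
cv2.imwrite("pics/b.png",np.hstack([a,b]))
for n in("mount","post_top","groove","knob_grip"): print(n,[(round(d["score"],2),np.round(d["point"],1)) for d in place_of(n,p)])
w=get_image("wrist"); s=get_state()
T=rot(s["ee_rot"]); print(T.T@(np.array(w["position"])-s["position"]), T.T@rot(w["orientation"]), w["K"][0])
E
```

```text
mount [(0.67, array([140.8, 204. ]))]
post_top [(0.64, array([114.9, 198.2]))]
groove []
knob_grip [(0.54, array([155.3, 201. ]))]
[ 0.08192224  0.0003557  -0.12538532] [[ 2.18294219e-04 -9.46825920e-01 -3.21746220e-01]
 [ 9.99999939e-01  2.94722091e-04 -1.88833017e-04]
 [ 2.73617714e-04 -3.21746159e-01  9.46825926e-01]] [292.28363114   0.         254.57875183]
```

View pics/b.png

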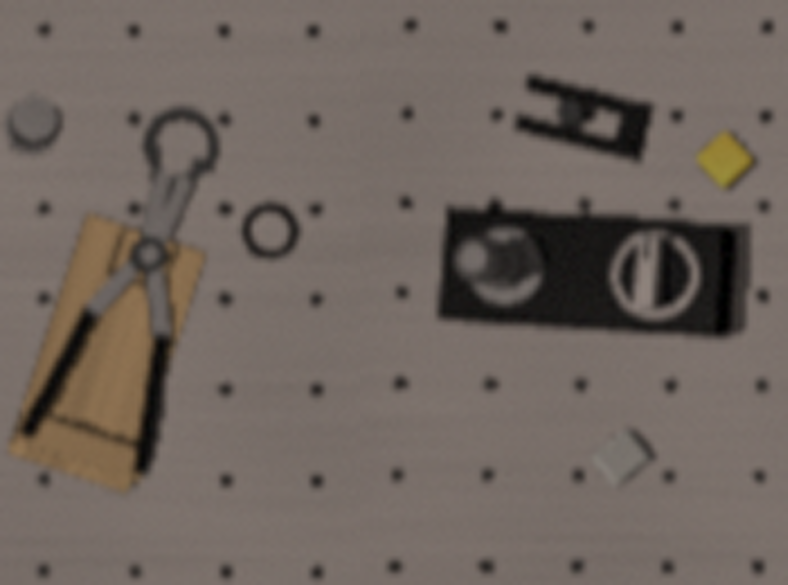

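The left crop shows the dark-handled pliers on the plywood, ring at top pixel (310,171), with the pedestal at (277,168) and lens ring at (330,191) nearby. The right crop shows the mount with the post tip at (114,198) and the knob at (155,201); its bar lies along world x. The choice holds, so I move above the knob.

Call:
apply_moves:
  deltas: [85,-42,-18,0,-2,85,-84,-36,0,-4,85,-126,-54,0,-6,85,-168,-72,0,-8,85,-210,-90,0,-10,85,-252,-108,0,-12,85,-294,-126,5,-14,85,-336,-145,10,-16,85,-378,-163,15,-17,85,-420,-182,20,-17,85,-465,-202,25,-17,85,-511,-223,30,-17]

```text
clock: 2.2
position: [0.5617, 0.1899, 0.2242]
ee_rot: [0.0, 0.031, 1.0, 0.0]
contact_force: [0.2, 0.6, -0.6]
width: 0.0849
gripper_force: 0.0
```

Call:
apply_moves:
  deltas: [85,0,0,0,0,85,0,0,0,0,85,0,0,0,0]

```text
clock: 2.45
position: [0.5601, 0.1915, 0.224]
ee_rot: [-0.001, 0.032, 1.0, 0.0]
contact_force: [-0.3, -0.2, -0.4]
width: 0.0851
gripper_force: 0.0
```

```bash
python3 - <<'E'
from h import *
np.set_printoptions(precision=4,suppress=True)
Z=dict(mount=0,post_top=.104,groove=.075,knob_grip=.06,clear_block=0)
s=get_state();T=rot(s["ee_rot"]);print(s["clock"],s["position"],T[:,0],T[:,1])
obs={}
for n in("wrist","top","side"):
    p=get_image(n)
    if n=="wrist": save(p,"c.png")
    for k,z in Z.items():
        for d in place_of(k,p)[:2]: print(n,k,round(d["score"],2),np.round(d["point"],1),onz(p,d["point"],z))
E
```

```text
2.45 [0.5601 0.1915 0.224 ] [-0.998   0.063   0.0013] [0.063  0.998  0.0005]
wrist mount 0.63 [255.5 197.6] [0.6102 0.1896 0.    ]
wrist mount 0.62 [216.7 215.9] [0.6325 0.1375 0.    ]
wrist post_top 0.58 [300.9 236.6] [0.6128 0.2319 0.104 ]
wrist groove 0.85 [295.  224.7] [0.6144 0.2301 0.075 ]
wrist knob_grip 0.68 [218.9 214.2] [0.6042 0.1503 0.06  ]
wrist clear_block 0.86 [239.8 122.2] [0.5147 0.1771 0.    ]
top mount 0.57 [141.7 201.6] [0.6084 0.1933 0.    ]
top post_top 0.62 [116.4 196.7] [0.6124 0.2265 0.104 ]
top groove 0.67 [119.4 195.7] [0.617 0.228 0.075]
top knob_grip 0.53 [153.5 198.7] [0.6115 0.1513 0.06  ]
side mount 0.95 [215.1 153.4] [0.6136 0.2022 0.    ]
side post_top 0.88 [210.7 114.8] [0.6182 0.2353 0.104 ]
side groove 0.84 [206.8 125.6] [0.6041 0.2323 0.075 ]
side groove 0.33 [245.1 165.2] [0.6356 0.0138 0.075 ]
side knob_grip 0.68 [216.2 143. ] [0.6074 0.1602 0.06  ]
side clear_block 0.53 [181.  167.6] [0.5081 0.1706 0.    ]
```

View pics/c.png

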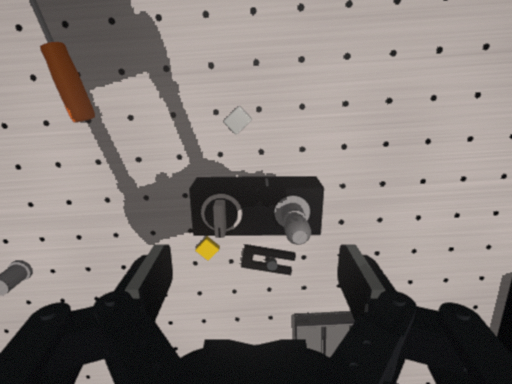

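The wrist view shows the knob at (220,213), the post at (292,212) with its tip at (298,237), the clear block at (238,120), the yellow block at (207,248) and the clamp at (267,260). I move over the knob and lower part way.

Call:
apply_moves:
  deltas: [40,-25,-19,20,0,40,-49,-38,45,0,40,-49,-38,75,0,40,-49,-38,100,0,40,-49,-38,100,0,40,-49,-38,100,0]

```text
clock: 3.85
position: [0.6061, 0.1504, 0.1231]
ee_rot: [-0.002, 0.031, 1.0, -0.0]
contact_force: [-0.5, -0.4, 0.4]
width: 0.0398
gripper_force: 0.0
```

```bash
python3 - <<'E'
from h import *
np.set_printoptions(precision=4,suppress=True)
Z=dict(mount=0,post_top=.104,groove=.075,knob_grip=.06)
s=get_state();T=rot(s["ee_rot"]);print(s["clock"],s["position"],T[:,0],T[:,1],s["width"])
p=get_image("wrist");save(p,"d.png")
for k,z in Z.items():
        for d in place_of(k,p)[:2]: print(k,round(d["score"],2),np.round(d["point"],1),onz(p,d["point"],z))
print(proj(p,np.array(s["position"])+[0,0,-.04]))
E
```

```text
3.85 [0.6061 0.1504 0.1231] [-0.998   0.0623  0.0035] [ 0.0623  0.9981 -0.0005] 0.0398302691068517
mount 0.85 [299.8 187.8] [0.611  0.1907 0.    ]
post_top 0.81 [400.5 245.2] [0.6124 0.2317 0.104 ]
post_top 0.63 [375.6 223.1] [0.5979 0.2169 0.104 ]
groove 0.64 [378.7 223.9] [0.6132 0.2312 0.075 ]
knob_grip 0.84 [253.8 213.9] [0.6076 0.1497 0.06  ]
knob_grip 0.54 [299.9 185.7] [0.5887 0.1823 0.06  ]
[254.588  226.5165]
```

View pics/d.png

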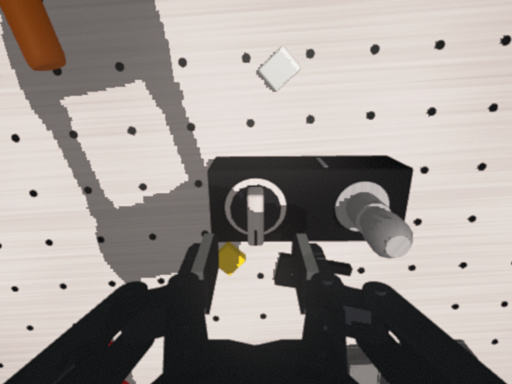

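The knob is centred at (255,213) between the fingers and its bar lines up with the jaws. I lower, grip, and then turn clockwise.

Call:
apply_moves:
  deltas: [40,-1,0,20,0,40,-1,0,40,0,40,-1,0,53,0,40,-1,0,53,0,0,-1,0,53,0,0,-1,0,53,0,0,-1,0,53,0,0,-1,0,53,0,0,-1,0,53,0]
  squeeze: 40

```text
clock: 4.85
position: [0.6091, 0.1506, 0.0731]
ee_rot: [0.002, 0.031, 1.0, 0.0]
contact_force: [-1.3, -0.1, 6.0]
width: 0.0096
gripper_force: 42.5
```

Call:
apply_moves:
  deltas: [0,0,0,-2,6,0,0,0,-2,13,0,0,0,-2,20,0,0,0,-2,27,0,0,0,-2,34,0,0,0,-2,41,0,0,0,-2,48,0,0,0,-2,55,0,0,0,-2,62,0,0,0,-2,69,0,0,0,-2,76,0,0,0,-2,77]

```text
clock: 5.85
position: [0.6081, 0.1494, 0.0732]
ee_rot: [0.001, 0.646, 0.763, -0.001]
contact_force: [1.6, -3.5, -2.4]
width: 0.0098
gripper_force: 49.4
```

```bash
python3 - <<'E'
from h import *
s=get_state();T=rot(s["ee_rot"]);print(s["clock"],s["position"],T[:,0],T[:,1],s["width"],s["contact_force"],s["moment"],s["qpos"])
E
```

```text
5.85 [0.60811584 0.14938171 0.07322258] [-0.1643463   0.98639972 -0.00242568] [ 9.86402625e-01  1.64346773e-01 -3.84088974e-06] 0.009823612341862267 [ 1.60054905 -3.52791915 -2.38932653] [-0.66469513 -0.18699116  0.95937584] [ 0.1311747   0.48837212  1.63416345 -0.00284698  1.01898047 -0.03242866]
```

Call:
apply_moves:
  deltas: [0,0,0,0,-2,30,0,0,0,-2,30,0,0,0,-2,30,0,0,-25,-2,30,0,0,-60,-2,85,-10,-5,-100,-7,85,-50,-15,-127,-14,85,-90,-28,-127,-21,85,-129,-40,-127,-28,85,-168,-52,-127,-35,85,-207,-64,-127,-42,85,-246,-76,-127,-49]

```text
clock: 6.85
position: [0.5753, -0.0898, 0.2009]
ee_rot: [0.001, 0.282, 0.96, 0.001]
contact_force: [0.5, 0.3, 0.2]
width: 0.085
gripper_force: 0.0
```

```bash
python3 - <<'E'
from h import *
np.set_printoptions(precision=4,suppress=True)
p=get_image("top"); f=p["frame"][:,:,::-1]
cv2.imwrite("pics/e.png",cv2.resize(f[140:270,90:185],None,fx=4.5,fy=4.5,interpolation=2))
s=get_state();T=rot(s["ee_rot"]);print(s["clock"],s["position"],T[:,0],T[:,1])
ty=np.array([np.cos(np.radians(71.4)),np.sin(np.radians(71.4)),0])
d=np.array([.562,-.182,.2])-s["position"]; print(T.T@d*1000)
E
```

```text
6.9 [ 0.5747 -0.0977  0.2008] [-0.8426  0.5385 -0.0042] [ 0.5385  0.8426 -0.0056]
[-34.7078 -77.8391   1.3869]
```

View pics/e.png

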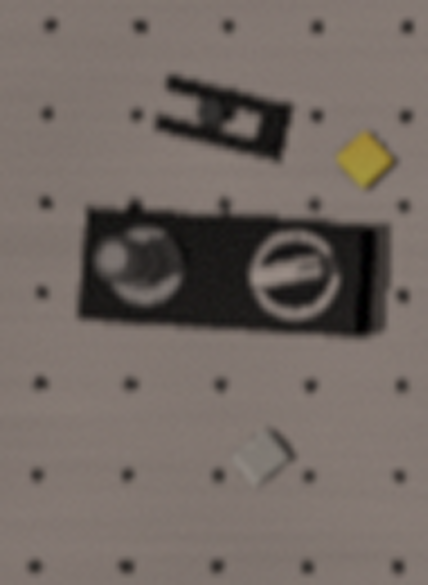

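The crop shows the knob bar now lying nearly along the base, turned about 75° and staying at its far stop, with the bystanders unmoved. Next I go to the pliers.

Call:
apply_moves:
  deltas: [85,-17,-39,0,-7,85,-34,-76,0,-14,85,-34,-76,0,-14,85,-34,-76,0,-14,85,-34,-76,0,-14]

```text
clock: 7.32
position: [0.5627, -0.1704, 0.2003]
ee_rot: [0.0, 0.167, 0.986, 0.001]
contact_force: [-0.4, 0.8, 0.2]
width: 0.0849
gripper_force: 0.0
```

```bash
python3 - <<'E'
from h import *
np.set_printoptions(precision=4,suppress=True)
Z=dict(pliers=.045,handle_grip=.052,ring_center=.032,rest=0)
s=get_state();T=rot(s["ee_rot"]);print(s["clock"],s["position"],T[:,0],T[:,1],s["width"])
p=get_image("wrist");save(p,"f.png")
for k,z in Z.items():
        for d in place_of(k,p)[:2]: print(k,round(d["score"],2),np.round(d["point"],1),onz(p,d["point"],z))
print(proj(p,np.array(s["position"])+[0,0,-.14]))
E
```

```text
7.3167 [ 0.5627 -0.1704  0.2003] [-0.9443  0.329   0.0001] [0.329  0.9443 0.0018] 0.0848559452141021
pliers 0.98 [243.1 232.4] [ 0.6195 -0.2026  0.045 ]
pliers 0.67 [429.5 308.2] [ 0.7858 -0.0288  0.045 ]
handle_grip 0.84 [102.8 268.2] [ 0.6066 -0.3604  0.052 ]
ring_center 0.98 [ 32.9 314.5] [ 0.6465 -0.4908  0.032 ]
ring_center 0.75 [248.7 277.2] [ 0.6835 -0.2193  0.032 ]
[254.0237 179.253 ]
```

View pics/f.png

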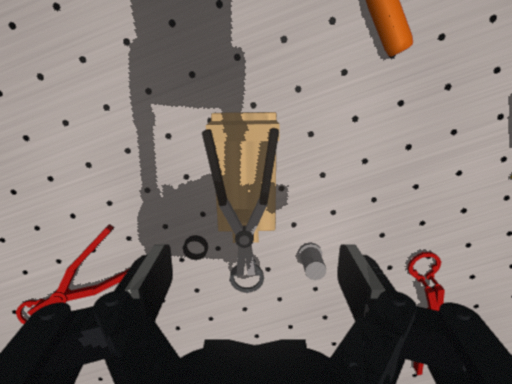

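```bash
python3 - <<'E'
from h import *
np.set_printoptions(precision=4,suppress=True)
p=get_image("wrist");s=get_state();T=rot(s["ee_rot"]);print(s["position"])
e=(onz(p,(207,132),.059)+onz(p,(275,130),.059))/2; r=onz(p,(247,275),.034); v=onz(p,(244.5,238),.06); n=onz(p,(243.1,232.4),.045)
print(e,r,v,n)
u=(r-e)[:2];L=np.hypot(*u);print(L,np.degrees(np.arctan2(u[1],u[0])),np.degrees(np.arctan2(T[1,1],T[0,1])))
u/=L
for a,o in((e,50),(r,-130),(n,-65)): print(a[:2]+u*o/1000)
g=np.append(e[:2]*.3+u*.05*.3+.35*(r[:2]-u*.13)+.35*(n[:2]-u*.065),.054); print(g,T.T@(g-s["position"])*1000)
print([(round(d["score"],2),np.round(d["point"],1),onz(p,d["point"],.052)) for d in find_in("handle_grip",p)])
E
```

```text
[ 0.5629 -0.1697  0.2003]
[ 0.5162 -0.1662  0.059 ] [ 0.6789 -0.2185  0.034 ] [ 0.619  -0.1993  0.06  ] [ 0.6197 -0.2017  0.045 ]
0.1709120582665319 -17.815887407015914 71.02561078013747
[ 0.5638 -0.1815]
[ 0.5552 -0.1787]
[ 0.5579 -0.1818]
[ 0.5587 -0.1806  0.054 ] [  0.4403 -11.715  146.3157]
[(0.97, array([252.6, 212.3]), array([ 0.5981, -0.1834,  0.052 ])), (0.92, array([430.8, 279.6]), array([ 0.7389, -0.0232,  0.052 ])), (0.81, array([ 74. , 288.7]), array([ 0.621 , -0.4031,  0.052 ]))]
```

Call:
apply_moves:
  deltas: [85,1,-6,30,-1,85,1,-11,65,-1,85,1,-11,100,-1,85,1,-11,130,-1,85,1,-11,150,-1,85,1,-11,150,-1,60,1,-11,150,-1,60,1,-11,150,-1]
  squeeze: 60

```text
clock: 8.33
position: [0.5594, -0.1813, 0.0515]
ee_rot: [0.001, 0.157, 0.988, -0.0]
contact_force: [0.3, -1.1, -0.3]
width: 0.0634
gripper_force: 0.0
```

```bash
python3 - <<'E'
from h import *
np.set_printoptions(precision=4,suppress=True)
s=get_state();T=rot(s["ee_rot"]);print(s["clock"],s["position"],s["width"],s["contact_force"])
p=get_image("wrist");save(p,"g.png")
for k,z in dict(pliers=.045,handle_grip=.052,ring_center=.032).items():
        for d in place_of(k,p)[:2]: print(k,round(d["score"],2),np.round(d["point"],1),onz(p,d["point"],z),T.T@(onz(p,d["point"],z)-s["position"]))
E
```

```text
8.3333 [ 0.5594 -0.1813  0.0515] 0.06335891047773375 [ 0.2938 -1.0602 -0.3198]
pliers 0.87 [250.7 352.6] [ 0.6215 -0.2037  0.045 ] [-0.066  -0.002   0.0067]
```

View pics/g.png

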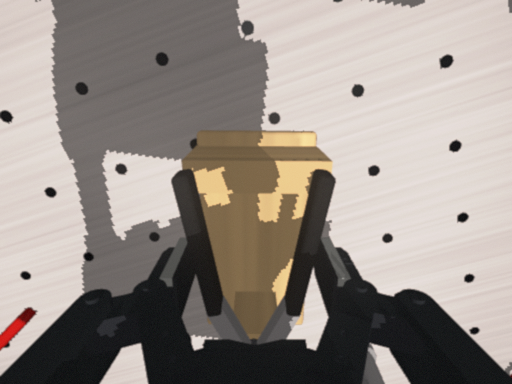

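The handles at (195,240) and (312,240) sit symmetrically between the fingers. I squeeze.

Call:
apply_moves:
  deltas: [55,0,0,0,0,50,0,0,0,0,45,0,0,0,0,40,0,0,0,0,30,0,0,0,0,30,0,0,0,0,30,0,0,0,0,30,0,0,0,0]
  squeeze: 60

```text
clock: 9.2
position: [0.5581, -0.1817, 0.0541]
ee_rot: [0.001, 0.156, 0.988, -0.001]
contact_force: [-6.0, -0.3, 18.4]
width: 0.0313
gripper_force: 55.3
```

Call:
apply_moves:
  deltas: [25,0,0,-3,0,25,0,0,-10,0,25,0,0,-25,0,25,0,0,-45,0,25,0,0,-65,0,25,0,0,-85,0,25,0,0,-105,0,25,0,0,-110,0,25,0,0,-110,0,25,0,0,-110,0]

```text
clock: 10.03
position: [0.5576, -0.1809, 0.1597]
ee_rot: [-0.0, 0.157, 0.988, 0.0]
contact_force: [0.1, 0.2, -2.2]
width: 0.0302
gripper_force: 59.6
```

```bash
python3 - <<'E'
from h import *
np.set_printoptions(precision=4,suppress=True)
s=get_state();T=rot(s["ee_rot"]);print(s["clock"],s["position"],s["width"],s["contact_force"],s["moment"],s["gripper_force"],T[:,:2].T)
w=get_image("wrist");p=get_image("side");t=get_image("top")
obs={}
for k in("pliers","ring_center","handle_grip"):
    o=[]
    for n,q in(("side",p),("top",t)):
        pr=np.array(s["position"])+[.13*T[0,0]*-1*(k=="ring_center"),.13*-T[1,0]*(k=="ring_center"),0]
        e=proj(q,pr)
        c=[d for d in place_of(k,q)]
        for d in c: print(k,n,round(d["score"],2),np.round(d["point"],1),e)
        c=[d for d in c if np.hypot(*(np.array(d["point"])-e))<50]
        if c:o.append((q,c[0]["point"]))
    if len(o)>1: X=tri(o); print(k,X,T.T@(X-s["position"]),[proj(q,X)-x for q,x in o])
a=cv2.resize(p["frame"][130:300,180:380,::-1],None,fx=2,fy=2,interpolation=2);b=cv2.resize(w["frame"][:,:,::-1],(400,300))
cv2.imwrite("pics/i.png",np.hstack([a,np.vstack([b,np.zeros((40,400,3),np.uint8)])]))
E
```

```text
10.0333 [ 0.5576 -0.1809  0.1597] 0.03016385201529642 [ 0.1213  0.2038 -2.1943] [-0.0008  0.1266 -0.0165] 59.59257960319519 [[-0.9507  0.31    0.0009]
 [ 0.31    0.9507  0.0003]]
pliers side 0.89 [273.9 189. ] [240.9252 190.3937]
pliers side 0.87 [339.4 332.8] [240.9252 190.3937]
pliers side 0.17 [215.  157.2] [240.9252 190.3937]
pliers top 0.87 [224.  114.7] [298.3378 221.2491]
pliers top 0.77 [406.2 189.5] [298.3378 221.2491]
pliers top 0.58 [146.1 242. ] [298.3378 221.2491]
ring_center side 0.97 [364.3 361.6] [306.3573 187.5748]
ring_center side 0.79 [296.1 179.9] [306.3573 187.5748]
ring_center side 0.72 [303.2 195.7] [306.3573 187.5748]
ring_center top 0.82 [428.1 182.8] [316.9297 164.0265]
ring_center top 0.55 [221.5 143.8] [316.9297 164.0265]
ring_center top 0.47 [316.6 160.3] [316.9297 164.0265]
ring_center top 0.15 [142.3 203.6] [316.9297 164.0265]
ring_center [ 0.6747 -0.2138  0.1783] [-0.1215  0.005  -0.0187] [array([ 6.0784, -1.1922]), array([-1.9031,  5.4771])]
handle_grip side 0.98 [343.4 169.2] [240.9252 190.3937]
handle_grip side 0.88 [241.9 190.1] [240.9252 190.3937]
handle_grip side 0.82 [311.4 309.3] [240.9252 190.3937]
handle_grip top 0.75 [377.8 196.3] [298.3378 221.2491]
handle_grip top 0.6 [224.   89.1] [298.3378 221.2491]
handle_grip top 0.44 [155.  198.5] [298.3378 221.2491]
```

View pics/i.png

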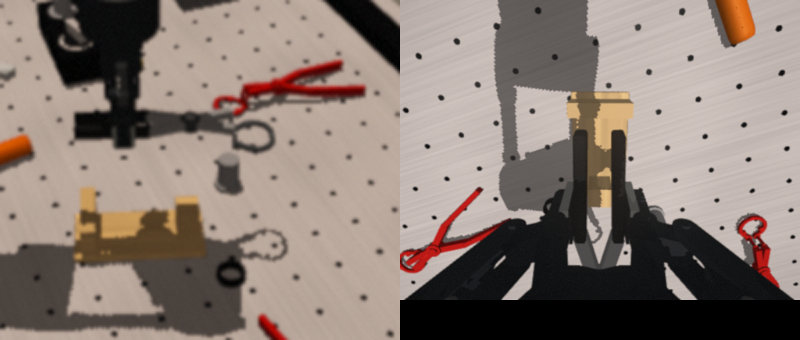

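The side crop shows the pliers lifted level off the rest, ring at side pixel (306,198). The wrist crop shows the handles parallel, so they are fully squeezed. I carry them to above the post.

Call:
apply_moves:
  deltas: [25,5,10,0,0,25,16,32,0,0,25,31,62,0,0,25,47,93,0,0,25,63,125,0,0,25,79,157,0,0,25,95,189,0,0,25,111,221,0,0,25,127,253,0,0,25,143,285,0,0,25,159,317,0,0,25,175,348,0,0]

```text
clock: 11.48
position: [0.4984, 0.2064, 0.1605]
ee_rot: [0.0, 0.157, 0.988, 0.0]
contact_force: [1.1, 0.6, -1.5]
width: 0.0304
gripper_force: 59.6
```

Call:
apply_moves:
  deltas: [25,15,30,0,0,25,25,50,0,0,25,31,61,0,0,25,31,61,0,0,25,31,61,0,0]

```text
clock: 11.9
position: [0.4885, 0.2716, 0.1602]
ee_rot: [-0.0, 0.156, 0.988, -0.0]
contact_force: [0.3, -0.2, -1.4]
width: 0.0305
gripper_force: 59.6
```

```bash
python3 - <<'E'
from h import *
np.set_printoptions(precision=4,suppress=True)
s=get_state();T=rot(s["ee_rot"]);print(s["clock"],s["position"],s["width"],s["contact_force"],s["moment"],s["gripper_force"],T[:,:2].T)
p=get_image("side");t=get_image("top");w=get_image("wrist")
E=np.array(s["position"])+T@[-.13,0,.022]
for k,P in(("ring_center",E),("post_top",[.6125,.2315,.104])):
    for n,q in(("side",p),("top",t)):
        print(k,n,proj(q,P),[(round(d["score"],2),np.round(d["point"],1)) for d in place_of(k,q)])
S=5
a=cv2.resize(p["frame"][80:160,160:240,::-1],None,fx=S,fy=S,interpolation=2)
b=cv2.resize(t["frame"][160:240,75:155,::-1],None,fx=S,fy=S,interpolation=2)
cv2.imwrite("pics/j.png",np.hstack([a,b]))
E
```

```text
11.9 [0.4885 0.2716 0.1602] 0.030471768764059468 [ 0.3253 -0.2281 -1.434 ] [ 0.0335  0.0871 -0.0088] 59.600597620010376 [[-0.9513  0.3084 -0.0001]
 [ 0.3084  0.9513 -0.0009]]
ring_center side [208.0713 104.4942] [(0.8, array([365.8, 361.6])), (0.73, array([208.4, 103.6])), (0.7, array([294.5, 180.4]))]
ring_center top [109.5965 195.5895] [(0.74, array([222.5, 142.6])), (0.66, array([111.5, 190.5])), (0.64, array([429.8, 184.3]))]
post_top side [209.0894 115.8143] [(0.87, array([211.4, 116. ]))]
post_top top [114.1924 196.6486] [(0.96, array([115.2, 195.9]))]
```

View pics/j.png

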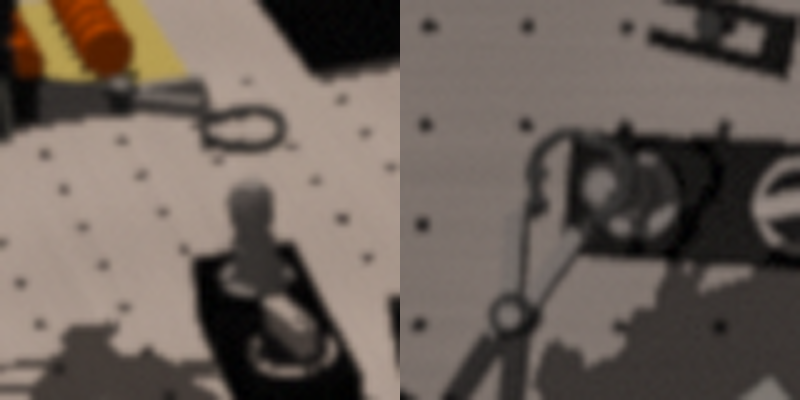

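The side crop shows the ring (209,106) above the post tip (210,117). The top crop shows the ring near (112,197) and the tip near (115,197), so it is close but needs finer measurement. I shoot the clean background with the ring retracted, then return lower for differencing.

Call:
apply_moves:
  deltas: [25,20,0,0,0,25,50,0,0,0,25,80,0,0,0,25,80,0,0,0,25,80,0,0,0]

```text
clock: 12.67
position: [0.4119, 0.2962, 0.1605]
ee_rot: [0.0, 0.156, 0.988, -0.0]
contact_force: [0.6, 0.6, -2.0]
width: 0.0304
gripper_force: 59.6
```

```bash
python3 - <<'E'
from h import *
import pickle
s=get_state();print(s["clock"],s["position"])
d={}
for n in("side","top"):
    L=[get_image(n) for _ in range(4)]
    L[0]["frame"]=np.mean([q["frame"].astype(float) for q in L],0); d[n]=L[0]; print(np.std([q["frame"].astype(float) for q in [L[1],L[2],L[3]]],0).mean())
pickle.dump(d,open("bg.pkl","wb"))
E
```

```text
12.6667 [0.41188311 0.29620742 0.16046201]
0.5991849365345447
0.6418110883740836
```

Call:
apply_moves:
  deltas: [25,-20,0,0,0,25,-50,0,0,0,25,-78,1,0,0,25,-80,1,10,0,25,-80,1,24,0,25,-80,1,24,0,25,-80,1,24,0,25,-80,1,24,0]

```text
clock: 13.73
position: [0.4893, 0.2726, 0.1365]
ee_rot: [-0.0, 0.157, 0.988, 0.0]
contact_force: [0.2, 0.1, -2.0]
width: 0.03
gripper_force: 59.7
```

```bash
cat > fit.py <<'E'
from h import *
import pickle,sys
from scipy.optimize import minimize
np.set_printoptions(precision=4,suppress=True)
s=get_state();T=rot(s["ee_rot"]);print(s["clock"],s["position"],s["contact_force"],s["width"])
E0=np.array(s["position"])+T@[-.13,0,.022]
bg=pickle.load(open("bg.pkl","rb")); D={}
for n in("side","top"):
    L=[get_image(n) for _ in range(4)]
    f=np.mean([q["frame"].astype(float) for q in L],0)
    D[n]=(L[0],np.abs(f-bg[n]["frame"]).sum(2)); L[0]["frame"]=f
pickle.dump({n:D[n][0] for n in D},open("cur.pkl","wb"))
ang=np.arctan2(-T[1,0],-T[0,0]); th=ang+np.linspace(-2.3,2.3,90)   # ring arc away from its gap
def ringpts(c,r,dz=0): return np.array([[c[0]+r*np.cos(t),c[1]+r*np.sin(t),c[2]+dz] for t in th])
def samp(n,c,r):
    q,d=D[n]; u=np.array([proj(q,X) for X in ringpts(c,r)]).astype(np.float32)
    return cv2.remap(d.astype(np.float32),u[:,:1].copy(),u[:,1:].copy(),cv2.INTER_LINEAR).ravel()
def cost(n,c):
    on=np.mean([np.minimum(samp(n,c,r),120) for r in(.0165,.018,.0195)],0)
    off=np.r_[np.minimum(samp(n,c,.024),120),np.minimum(samp(n,c,.012),120)]
    return -on.mean()+off.mean()
for n in("side","top"):
    # fit in-plane at the predicted height, per camera
    g=[(cost(n,E0+[dx,dy,0]),dx,dy) for dx in np.arange(-.012,.0121,.001) for dy in np.arange(-.012,.0121,.001)]
    b=min(g); r=minimize(lambda v:cost(n,E0+[v[0],v[1],0]),b[1:],method="Nelder-Mead",options=dict(xatol=1e-5,fatol=1e-3,initial_simplex=np.array([b[1:],(b[1]+.001,b[2]),(b[1],b[2]+.001)])))
    print(n,b[0],r.fun,"ring at",E0+[r.x[0],r.x[1],0],"px",proj(D[n][0],E0+[r.x[0],r.x[1],0]))
r=min((minimize(lambda v:cost("side",E0+v)+cost("top",E0+v),np.array(i),method="Nelder-Mead",options=dict(initial_simplex=np.array([i]+[np.array(i)+.003*e for e in np.eye(3)]))) for i in([0,0,0],[.003,0,0],[-.003,0,0],[0,.003,0],[0,-.003,0],[0,0,.003],[0,0,-.003])),key=lambda r:r.fun)
print("joint",r.fun,E0,E0+r.x, [proj(D[n][0],E0+r.x) for n in D])
E
python3 fit.py; python3 - <<'E'
from h import *
import pickle
bg=pickle.load(open("bg.pkl","rb"))
for n in("side","top"):
    v=[];
    for _ in range(3):
        q=get_image(n); v+=[d["point"] for d in place_of("post_top",q)[:1]]
    print(n,np.round(v,1))
f=bg["side"]["frame"][:,:,::-1][95:155,180:240]; g=bg["top"]["frame"][:,:,::-1][165:225,90:150]
c=__import__("pickle").load(open("cur.pkl","rb"))
a=c["side"]["frame"][:,:,::-1][85:145,180:240]; b=c["top"]["frame"][:,:,::-1][165:225,90:150]
cv2.imwrite("pics/k.png",np.vstack([np.hstack([cv2.resize(x.astype(np.uint8),(300,300),interpolation=cv2.INTER_CUBIC) for x in r]) for r in((f,g),(a,b))]))
E
```

```text
13.7333 [0.4893 0.2726 0.1365] [ 0.2266  0.1115 -1.9546] 0.030012748600121677
side -39.869987 -39.93450164794922 ring at [0.6137 0.2221 0.1145] px [210.2717 113.863 ]
top -46.464928 -46.924339294433594 ring at [0.6155 0.2333 0.1145] px [112.0828 194.9562]
joint -82.80410766601562 [0.6129 0.2324 0.1145] [0.6168 0.2354 0.1072] [array([210.1078, 113.8217]), array([112.1105, 194.6436])]
side [[210.2 114.9]
 [207.2 113.3]
 [208.6 116.8]]
top [[119.1 198.5]
 [117.4 196.2]
 [114.4 195.6]]
```

View pics/k.png

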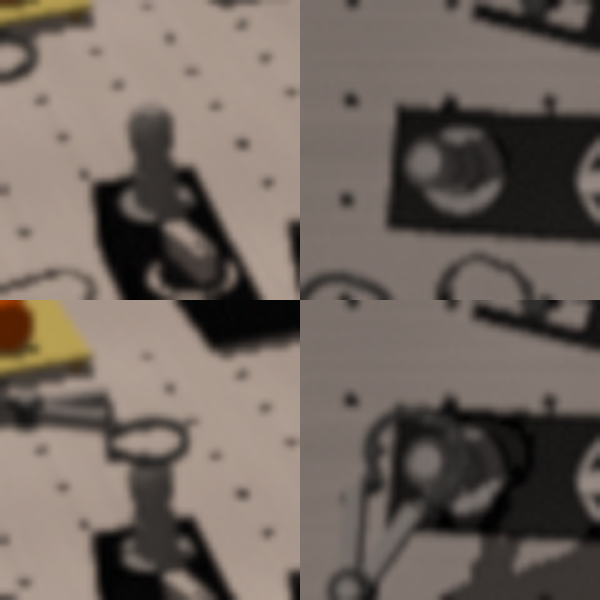

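The background row shows the tip disc at side (209.8,116.5) and top (114.6,197.0). The lower row shows the ring at side (209.5,113) and top (112.1,194.8), in agreement with the fit. I compare the two by triangulating them the same way.

```bash
python3 - <<'E'
from h import *
import pickle
np.set_printoptions(precision=4,suppress=True)
c=pickle.load(open("cur.pkl","rb"));bg=pickle.load(open("bg.pkl","rb"))
S,Tp=c["side"],c["top"]
P=tri([(S,(209.8,116.5)),(Tp,(114.6,197.0))]);Rg=tri([(S,(210.1,113.8)),(Tp,(112.1,194.7))]); print("post",P,"ring",Rg,Rg-P)
for n,q,t,r in(("s",S,(209.8,116.5),(210.1,113.8)),("t",Tp,(114.6,197.),(112.1,194.7))):
    for z in(.105,.1145): print(n,z,onz(q,t,.104),onz(q,r,z),onz(q,r,z)-onz(q,t,.104))
# tip disc centroid in bg: rows of grey values
g=bg["top"]["frame"].mean(2);print(g[192:203,109:124].round().astype(int))
g=bg["side"]["frame"].mean(2);print(g[112:124,203:218].round().astype(int))
E
```

```text
post [0.613  0.2308 0.1021] ring [0.6167 0.2354 0.1073] [0.0037 0.0045 0.0053]
s 0.105 [0.6132 0.2271 0.104 ] [0.6178 0.2395 0.105 ] [0.0047 0.0124 0.001 ]
s 0.1145 [0.6132 0.2271 0.104 ] [0.6134 0.2226 0.1145] [ 0.0002 -0.0046  0.0105]
t 0.105 [0.6117 0.2306 0.104 ] [0.6168 0.2361 0.105 ] [0.0051 0.0055 0.001 ]
t 0.1145 [0.6117 0.2306 0.104 ] [0.6161 0.2332 0.1145] [0.0044 0.0027 0.0105]
[[ 40  21  22  24  33  40  42  40  43  63  83  95 101  97  82]
 [ 36  21  24  37  53  63  65  59  50  54  64  72  82  76  59]
 [ 32  22  34  56  79  89  93  85  66  50  46  47  50  48  42]
 [ 29  26  47  72  96 106 108 103  86  58  45  40  37  37  39]
 [ 29  32  61  88 105 110 110 110 100  65  49  42  36  37  40]
 [ 26  35  69  95 108 109 111 110 102  68  49  43  39  36  40]
 [ 25  36  68  93 106 109 109 108  95  63  50  45  39  36  39]
 [ 23  31  57  81  95 103 103  96  80  57  50  43  39  37  39]
 [ 21  25  42  64  77  86  85  77  64  54  48  42  38  38  41]
 [ 20  23  31  47  58  66  67  63  56  53  49  45  44  44  40]
 [ 20  22  25  30  40  52  66  68  65  61  61  59  58  57  45]]
[[115 127 150 158 156 157 155 155 155 154 153 154 154 155 155]
 [145 149 156 157 158 157 156 155 155 155 154 153 154 154 155]
 [155 156 157 158 157 156 154 152 153 154 155 154 154 154 155]
 [156 156 156 156 153 147 143 142 144 148 152 154 154 154 154]
 [156 156 153 147 138 130 127 126 126 130 141 151 153 154 154]
 [156 155 147 127 115 109 110 110 105  98 114 139 152 154 154]
 [156 153 138 108  90  81  84  86  81  74  84 117 147 154 155]
 [154 148 124  91  78  76  74  72  69  64  70 105 144 154 154]
 [154 145 117  83  73  71  69  65  62  57  64 100 143 154 154]
 [154 146 119  80  66  65  63  60  57  53  61  97 142 154 154]
 [153 148 124  78  60  59  58  56  54  51  56  92 141 154 154]
 [152 150 131  81  56  54  54  54  53  50  56  93 141 154 154]]
```

Call:
apply_moves:
  deltas: [25,2,-2.5,0,0,25,2,-2.5,0,0,25,2,-2.5,0,0,25,2,-2.5,4,0,25,2,-2.5,8,0,25,2,-2.5,12,0,25,2,-2.5,14,0,25,2,-2.5,14,0,25,2,-2.5,14,0]

```text
clock: 15.48
position: [0.4866, 0.2707, 0.1219]
ee_rot: [-0.0, 0.157, 0.988, -0.0]
contact_force: [-0.7, -0.3, -1.9]
width: 0.0303
gripper_force: 59.6
```

```bash
cat > st.py <<'E'
from h import *
np.set_printoptions(precision=4,suppress=True)
s=get_state();T=rot(s["ee_rot"])
print(s["clock"],s["position"],"F tool",T.T@s["contact_force"],"M tool",T.T@s["moment"],s["width"])
E
python3 st.py
```

```text
15.4833 [0.4866 0.2707 0.1219] F tool [ 0.5954 -0.5319  1.879 ] M tool [0.0217 0.0992 0.0356] 0.03029652326312824
```

Call:
apply_moves:
  deltas: [25,0,0,2,0,25,0,0,4,0,25,0,0,5,0,25,0,0,5,0]

```text
clock: 15.82
position: [0.4865, 0.2707, 0.117]
ee_rot: [-0.0, 0.157, 0.988, -0.0]
contact_force: [-0.3, 0.5, -2.2]
width: 0.0302
gripper_force: 59.6
```

```bash
python3 st.py
```

```text
15.8167 [0.4865 0.2707 0.117 ] F tool [0.4741 0.4237 2.1975] M tool [0.0361 0.0843 0.0371] 0.03016202570997568
```

Call:
apply_moves:
  deltas: [25,0,0,2,0,25,0,0,4,0,25,0,0,6,0,25,0,0,6,0]

```text
clock: 16.15
position: [0.4863, 0.2706, 0.1107]
ee_rot: [-0.0, 0.157, 0.988, -0.0]
contact_force: [0.5, -0.6, -1.8]
width: 0.0302
gripper_force: 59.6
```

```bash
python3 st.py
```

```text
16.15 [0.4863 0.2706 0.1107] F tool [-0.66   -0.3741  1.8301] M tool [-0.002   0.1025 -0.0664] 0.030160585803253346
```

Call:
apply_moves:
  deltas: [25,0,1,0,0,25,0,2,0,0,25,0,2,0,0]

```text
clock: 16.4
position: [0.4875, 0.273, 0.1114]
ee_rot: [0.0, 0.157, 0.988, 0.0]
contact_force: [-0.3, 0.1, -2.4]
width: 0.0302
gripper_force: 59.6
```

```bash
python3 st.py
```

```text
16.4 [0.4875 0.273  0.1114] F tool [ 0.317  -0.0267  2.3803] M tool [ 0.0176  0.0685 -0.0043] 0.030242022149521146
```

Call:
apply_moves:
  deltas: [25,0,-2,0,0,25,0,-4,0,0,25,0,-4,0,0]

```text
clock: 16.65
position: [0.4862, 0.2689, 0.1114]
ee_rot: [0.0, 0.157, 0.988, 0.0]
contact_force: [-0.0, 1.0, -2.2]
width: 0.0304
gripper_force: 59.6
```

```bash
python3 st.py
```

```text
16.65 [0.4862 0.2689 0.1114] F tool [0.3284 0.9253 2.1739] M tool [-0.1881  0.099  -0.1321] 0.03036751935270418
```

Call:
apply_moves:
  deltas: [25,0,2,0,0,25,0,4,0,0,25,0,6,0,0,25,0,6,0,0]

```text
clock: 16.98
position: [0.4878, 0.2744, 0.1111]
ee_rot: [-0.0, 0.157, 0.988, -0.001]
contact_force: [0.5, -2.6, -2.3]
width: 0.0303
gripper_force: 59.5
```

```bash
python3 st.py
```

```text
16.9833 [0.4878 0.2744 0.1111] F tool [-1.3093 -2.3323  2.3376] M tool [ 0.3207 -0.0458  0.1599] 0.03033190844121602
```

Call:
apply_moves:
  deltas: [25,0,1,0,0,25,0,1,0,0,25,0,1,0,0]

```text
clock: 17.23
position: [0.4879, 0.2749, 0.111]
ee_rot: [-0.0, 0.157, 0.988, -0.001]
contact_force: [-1.6, -3.6, -2.1]
width: 0.0304
gripper_force: 59.4
```

```bash
python3 st.py
```

```text
17.2333 [0.4879 0.2749 0.111 ] F tool [ 0.3679 -3.905   2.1174] M tool [0.5424 0.0338 0.4387] 0.030364323624538316
```

Call:
apply_moves:
  deltas: [25,0,-2,0,0,25,0,-4,0,0,25,1,-4,0,0,25,2,-4,0,0,25,2,-4,0,0]

```text
clock: 17.65
position: [0.4851, 0.2727, 0.1114]
ee_rot: [0.0, 0.157, 0.988, 0.0]
contact_force: [1.2, -0.6, -1.5]
width: 0.0301
gripper_force: 59.9
```

```bash
python3 st.py
```

```text
17.65 [0.4851 0.2727 0.1114] F tool [-1.2716 -0.172   1.501 ] M tool [-0.0091  0.0755  0.0184] 0.030148438350902276
```

Call:
apply_moves:
  deltas: [25,-2,0,0,0,25,-4,0,0,0,25,-4,0,0,0]

```text
clock: 17.9
position: [0.4896, 0.2712, 0.1114]
ee_rot: [0.0, 0.157, 0.988, 0.0]
contact_force: [-0.4, 0.3, -2.2]
width: 0.0302
gripper_force: 59.9
```

```bash
python3 st.py
```

```text
17.9 [0.4896 0.2712 0.1114] F tool [0.5215 0.1923 2.156 ] M tool [ 0.0095  0.1237 -0.0037] 0.030224075100212033
```

Call:
apply_moves:
  deltas: [25,-1,0,0,0,25,-2,0,0,0,25,-2,0,0,0,25,-2,0,0,0]

```text
clock: 18.23
position: [0.4908, 0.2704, 0.1112]
ee_rot: [-0.0, 0.157, 0.988, 0.0]
contact_force: [0.2, 0.3, -2.0]
width: 0.0302
gripper_force: 59.9
```

```bash
python3 st.py
```

```text
18.2333 [0.4908 0.2704 0.1112] F tool [-0.0775  0.3219  2.0185] M tool [-0.0373  0.1207  0.0438] 0.030155547072256213
```

Call:
apply_moves:
  deltas: [25,2,0,0,0,25,4,0,0,0,25,6,0,0,0,25,7,0,0,0,25,7,0,0,0,25,7,0,0,0]

```text
clock: 18.73
position: [0.4848, 0.2726, 0.1115]
ee_rot: [0.001, 0.157, 0.988, 0.0]
contact_force: [3.1, -1.1, -3.1]
width: 0.0302
gripper_force: 59.6
```

```bash
python3 st.py
```

```text
18.7333 [0.4848 0.2726 0.1115] F tool [-3.2664 -0.1022  3.0688] M tool [ 0.0571 -0.3626  0.0291] 0.03020722359457219
```

Call:
apply_moves:
  deltas: [25,-3,0,0,0,25,-6,0,0,0,25,-8,0,0,0,25,-9,0,0,0,25,-9,0,0,0,25,-9,0,0,0]

```text
clock: 19.23
position: [0.4925, 0.2699, 0.1112]
ee_rot: [-0.0, 0.157, 0.988, 0.0]
contact_force: [-0.6, -0.8, -2.5]
width: 0.0301
gripper_force: 59.9
```

```bash
python3 st.py
```

```text
19.2333 [0.4925 0.2699 0.1112] F tool [ 0.3238 -0.96    2.5489] M tool [-0.0507  0.1063 -0.0269] 0.030132095914989963
```

Call:
apply_moves:
  deltas: [25,-1,0,0,0,25,-2,0,0,0,25,-2,0,0,0,25,-2,0,0,0]

```text
clock: 19.57
position: [0.4945, 0.2692, 0.1112]
ee_rot: [-0.0, 0.157, 0.988, -0.0]
contact_force: [0.0, -0.7, -1.8]
width: 0.0302
gripper_force: 59.9
```

```bash
python3 st.py
```

```text
19.5667 [0.4945 0.2692 0.1112] F tool [-0.253  -0.7051  1.7977] M tool [0.0158 0.1328 0.0539] 0.030215378481452688
```

Call:
apply_moves:
  deltas: [25,3,0,0,0,25,6,0,0,0,25,6,0,0,0,25,6,0,0,0]

```text
clock: 19.9
position: [0.4886, 0.2712, 0.1113]
ee_rot: [0.0, 0.157, 0.988, 0.0]
contact_force: [-0.3, 0.0, -2.2]
width: 0.0304
gripper_force: 59.9
```

```bash
python3 st.py; cat > ax.py <<'E'
from h import *
import pickle
np.set_printoptions(precision=3,suppress=True,linewidth=150)
s=get_state();T=rot(s["ee_rot"]);bg=pickle.load(open("bg.pkl","rb")); zr=s["position"][2]-.022
ax=-T[:2,0]; a0=np.arctan2(ax[1],ax[0]); tip=dict(side=(209.7,117.),top=(114.6,197.))
for n in("top","side"):
    L=[get_image(n) for _ in range(4)];q=L[0]
    d=np.abs(np.mean([l["frame"].astype(float) for l in L],0)-bg[n]["frame"]).sum(2).astype(np.float32)
    c=onz(q,tip[n],.104)[:2]; r=np.arange(.012,.034,.001)
    for w in(.35,.7):
        P=[]
        for rr in r:
            u=np.array([proj(q,[c[0]+rr*np.cos(a0+t),c[1]+rr*np.sin(a0+t),zr+.001]) for t in np.linspace(-w,w,15)],np.float32)
            P.append(cv2.remap(d,u[:,:1].copy(),u[:,1:].copy(),1).mean())
        P=np.array(P);print(n,w,c,np.round(P).astype(int)); k=P>.3*P.max(); print("  centroid r",(P*k*r).sum()/(P*k).sum()*1000)
E
python3 ax.py
```

```text
19.9 [0.4886 0.2712 0.1113] F tool [ 0.3266 -0.0984  2.1669] M tool [ 0.0026  0.1052 -0.0421] 0.03036434775295463
top 0.35 [0.612 0.231] [20 28 32 34 32 25 24 38 52 56 53 42 27 16  9  5  4  4  5  5  5  6]
  centroid r 18.691972734413824
top 0.7 [0.612 0.231] [12 16 18 19 19 20 26 40 54 61 62 55 43 31 21 15 12 11 11 11 12 12]
  centroid r 21.07111501946854
side 0.35 [0.612 0.225] [ 43  65  93 133 173 205 226 243 222 186 147 104  59  28  16  10   8   8   8   8   9   9]
  centroid r 18.59567583069161
side 0.7 [0.612 0.225] [ 41  63  91 128 167 201 226 243 236 215 183 145 104  69  45  28  17  11   9   8   8   8]
  centroid r 19.110744578405427
```

Call:
apply_moves:
  deltas: [25,0.8,-0.4,2,0,25,0.8,-0.4,5,0,25,0.8,-0.4,8,0,25,0.8,-0.4,11,0,25,0.8,-0.4,13,0,25,0.8,-0.4,13,0]

```text
clock: 20.8
position: [0.4876, 0.2708, 0.0975]
ee_rot: [-0.001, 0.157, 0.988, -0.0]
contact_force: [-1.0, -0.5, -2.0]
width: 0.0304
gripper_force: 59.9
```

```bash
python3 st.py
```

```text
20.8 [0.4876 0.2708 0.0975] F tool [ 0.8514 -0.7538  1.9698] M tool [-0.0059  0.1037  0.0204] 0.03039902665722046
```

Call:
apply_moves:
  deltas: [25,1,0,0,0,25,2.5,0,0,0,25,4,0,0,0,25,4.7,0,0,0,25,4.7,0,0,0,25,4.7,0,0,0]

```text
clock: 21.3
position: [0.4835, 0.2725, 0.0984]
ee_rot: [0.0, 0.157, 0.988, 0.0]
contact_force: [-0.1, -0.0, -1.5]
width: 0.0302
gripper_force: 59.9
```

```bash
python3 st.py
```

```text
21.3 [0.4835 0.2725 0.0984] F tool [ 0.1281 -0.0555  1.4602] M tool [-0.0417  0.0797  0.0258] 0.03015942230120291
```

The ring enters the groove. Next I find the upper and lower lips.

Call:
apply_moves:
  deltas: [25,0,0,-1,0,25,0,0,-2,0,25,0,0,-2,0,25,0,0,-2,0]

```text
clock: 21.63
position: [0.4837, 0.2724, 0.1004]
ee_rot: [0.0, 0.157, 0.988, 0.0]
contact_force: [-0.3, 0.1, -0.9]
width: 0.0303
gripper_force: 59.9
```

```bash
python3 st.py
```

```text
21.6333 [0.4837 0.2724 0.1004] F tool [ 0.3469 -0.0222  0.8648] M tool [-0.0186  0.0537  0.0378] 0.03034731219697795
```

Call:
apply_moves:
  deltas: [25,0,0,-1,0,25,0,0,-1,0,25,0,0,-1,0]

```text
clock: 21.88
position: [0.4836, 0.2725, 0.1013]
ee_rot: [0.0, 0.157, 0.988, 0.0]
contact_force: [0.3, 0.3, -2.4]
width: 0.0301
gripper_force: 59.9
```

```bash
python3 st.py
```

```text
21.8833 [0.4836 0.2725 0.1013] F tool [-0.2368  0.3815  2.382 ] M tool [ 0.0029  0.1119 -0.0047] 0.03006909378092455
```

Call:
apply_moves:
  deltas: [25,0,0,-1,0,25,0,0,-1,0,25,0,0,-1,0]

```text
clock: 22.13
position: [0.4836, 0.2725, 0.1023]
ee_rot: [0.0, 0.157, 0.988, 0.0]
contact_force: [0.3, 1.3, -1.4]
width: 0.0298
gripper_force: 59.9
```

```bash
python3 st.py
```

```text
22.1333 [0.4836 0.2725 0.1023] F tool [0.1619 1.3534 1.3619] M tool [0.0157 0.0958 0.0545] 0.02978220336790234
```

Call:
apply_moves:
  deltas: [25,0,0,-1,0,25,0,0,-1,0,25,0,0,-1,0]

```text
clock: 22.38
position: [0.4834, 0.2724, 0.1032]
ee_rot: [-0.0, 0.157, 0.988, -0.0]
contact_force: [-0.6, -0.6, -2.7]
width: 0.0303
gripper_force: 59.9
```

```bash
python3 st.py
```

```text
22.3833 [0.4834 0.2724 0.1032] F tool [ 0.4026 -0.7207  2.7015] M tool [0.0373 0.1923 0.0331] 0.03032872121791756
```

Call:
apply_moves:
  deltas: [25,0,0,-1,0,25,0,0,-1,0,25,0,0,-1,0]

```text
clock: 22.63
position: [0.4835, 0.2724, 0.1042]
ee_rot: [-0.0, 0.157, 0.988, -0.0]
contact_force: [-0.6, -0.1, -2.7]
width: 0.0303
gripper_force: 59.8
```

```bash
python3 st.py
```

```text
22.6333 [0.4835 0.2724 0.1042] F tool [ 0.5851 -0.2627  2.6572] M tool [-0.0442  0.1989  0.0776] 0.03027343816984174
```

Call:
apply_moves:
  deltas: [25,0,0,-1,0,25,0,0,-1,0,25,0,0,-1,0]

```text
clock: 22.88
position: [0.4835, 0.2724, 0.1051]
ee_rot: [-0.0, 0.157, 0.988, -0.0]
contact_force: [1.2, -1.6, -4.1]
width: 0.0302
gripper_force: 59.7
```

```bash
python3 st.py
```

```text
22.8833 [0.4835 0.2724 0.1051] F tool [-1.6402 -1.1917  4.1186] M tool [ 0.0132  0.2507 -0.0518] 0.030225698325139314
```

Call:
apply_moves:
  deltas: [25,0,0,3,0,25,0,0,6,0,25,0,0,9,0,25,0,0,9,0,25,0,0,9,0]

```text
clock: 23.3
position: [0.4834, 0.2724, 0.096]
ee_rot: [-0.0, 0.157, 0.988, -0.0]
contact_force: [0.5, -0.4, -2.3]
width: 0.0303
gripper_force: 60.0
```

```bash
python3 st.py
```

```text
23.3 [0.4834 0.2724 0.096 ] F tool [-0.5598 -0.26    2.2948] M tool [ 0.0544  0.1121 -0.0342] 0.03028170739639191
```

Call:
apply_moves:
  deltas: [25,0,0,1,0,25,0,0,1,0,25,0,0,1,0]

```text
clock: 23.55
position: [0.4836, 0.2725, 0.0953]
ee_rot: [0.0, 0.157, 0.988, 0.0]
contact_force: [-0.7, 0.4, -1.5]
width: 0.03
gripper_force: 60.0
```

```bash
python3 st.py
```

```text
23.55 [0.4836 0.2725 0.0953] F tool [0.7675 0.2143 1.506 ] M tool [-0.008   0.0834  0.038 ] 0.029998380571989062
```

Call:
apply_moves:
  deltas: [25,0,0,1,0,25,0,0,1,0,25,0,0,1,0]

```text
clock: 23.8
position: [0.4837, 0.2725, 0.0943]
ee_rot: [0.0, 0.157, 0.988, 0.0]
contact_force: [0.2, -0.3, -1.4]
width: 0.0301
gripper_force: 59.9
```

```bash
python3 st.py
```

```text
23.8 [0.4837 0.2725 0.0943] F tool [-0.2405 -0.244   1.3837] M tool [-0.0349  0.0317 -0.041 ] 0.030052703604643363
```

Call:
apply_moves:
  deltas: [25,0,0,1,0,25,0,0,1,0,25,0,0,1,0]

```text
clock: 24.05
position: [0.4836, 0.2725, 0.0933]
ee_rot: [0.0, 0.157, 0.988, 0.0]
contact_force: [-0.5, 0.1, -1.9]
width: 0.0302
gripper_force: 60.0
```

```bash
python3 st.py
```

```text
24.05 [0.4836 0.2725 0.0933] F tool [ 0.492  -0.068   1.8543] M tool [-0.0167  0.0443 -0.0223] 0.030162031741609613
```

Call:
apply_moves:
  deltas: [25,0,0,1,0,25,0,0,2,0,25,0,0,2,0,25,0,0,2,0]

```text
clock: 24.38
position: [0.4835, 0.2725, 0.0914]
ee_rot: [0.0, 0.157, 0.988, 0.0]
contact_force: [-1.9, 0.6, 0.2]
width: 0.0298
gripper_force: 60.2
```

```bash
python3 st.py
```

```text
24.3833 [0.4835 0.2725 0.0914] F tool [ 2.0143  0.0092 -0.2341] M tool [ 0.0226 -0.0061 -0.0371] 0.029797160811687214
```

Call:
apply_moves:
  deltas: [25,0,0,-2,0,25,0,0,-5,0,25,0,0,-7,0,25,0,0,-7,0,25,-2,0,-7,0,25,-4,0,-7,0,25,-5,0,-7,0,25,-5,0,-7,0,25,-5,0,-7,0,25,-5,0,-7,0]

```text
clock: 25.22
position: [0.4882, 0.2708, 0.0981]
ee_rot: [-0.0, 0.157, 0.988, -0.0]
contact_force: [0.0, -0.6, -1.1]
width: 0.0299
gripper_force: 59.9
```

```bash
python3 st.py; python3 ax.py
```

```text
25.2167 [0.4882 0.2708 0.0981] F tool [-0.1998 -0.5494  1.065 ] M tool [-0.0086  0.1078 -0.0172] 0.029882030665729236
top 0.35 [0.612 0.231] [10 17 23 29 35 34 30 32 40 47 44 35 25 18 13 10  7  6  5  5  5  6]
  centroid r 19.261701068335288
top 0.7 [0.612 0.231] [ 8 12 16 19 25 27 30 37 48 55 53 46 36 28 21 17 14 12 10  9  8  8]
  centroid r 21.02452428970297
side 0.35 [0.612 0.225] [ 41  65 106 149 186 209 231 220 187 152 109  66  30  17  12   9   9  10   9   9   9   9]
  centroid r 18.020950684854206
side 0.7 [0.612 0.225] [ 34  55  88 124 158 185 205 205 188 162 127  90  56  35  21  13  10   9   8   8   8   9]
  centroid r 18.521591372635505
```

```bash
python3 -c "
from rig import *
print(sign_off())"
```

```text
the job is handed in; nothing more can be done
None
```

I handed the job in at about 25 s with the knob turned about 75° to its far stop. The pliers were gripped and squeezed, and by touch the ring was spread, centred on the post at groove height and clear of it. `sign_off` gave no verdict, so I can't confirm it passed. The centring fore and aft along the pliers is the least certain, by about 1–2 mm against the 4 mm allowed.

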